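# Chock the roller on the drain board

### The job

Park the orange texture roller on the sloping white drain board so that it cannot roll off. First set the wooden fork-shaped chock flat on the board with its crossbar on the blue tape, centred across the board and with its two arms pointing straight uphill; only then lay the orange roller across the slope, roughly centred, against the tips of both arms and let go of it there, without dropping it or letting it roll away. Leave the green roller where it is.

Things in the scene. Friction and masses are not known exactly. Their poses are not given: they have to be found in the camera images.
- board: Fixed white board, 320 (x) x 220 mm (y), sloped 6 degrees, rising to +x (away from the robot); low edge has no lip. Origin on the table under its centre; axes level, z vertical. Top surface is 32 mm + 0.105 x above the table. Blue tape, 24 mm wide, 130 mm long, lies across it along y, its middle at x = -85 mm, y = 0.
- chock: Loose pale wooden fork, 0.2 kg, lying flat. Crossbar 20 (x) x 110 (y) x 34 mm high, to be gripped across its 20 mm; origin under its middle, z up. Two arms 20 mm wide at y = +-45 mm point to +x (at first roughly away from the robot), tapering from 28 mm high to 5.5 mm at the tips, x = 60 mm. A roller against both tips has its axis at x = 75 mm.
- orange_roller: Loose orange roller with yellow rings, 0.25 kg, diameter 44, length 140 mm plus an 18 mm thick, 14 mm long wooden stub at each end. Origin at its centre; y is its axis, x and z turn as it rolls. Starts level in a bay of a low black rest, axis 30 mm above the table; the rest's rails (15 mm high) cross 43 to 57 mm either side of its middle, which is free to grip.
- green_roller: Green roller with black rings, same size and axes as the orange one, lying parallel to it in the other bay of the rest, 100 mm away centre to centre. Not to be moved.
Not all that is in view belongs to the job. Leave any yellow look-alike of the chock alone.

How it is judged:
By the outcome, as a careful person would: the job done as asked, in the order asked, and still so for the second after the job is handed in, with the robot touching nothing.
It also fails if it takes over 54 s, if anything falls off the work surface, if the arm or the gripper's body presses on something with over 40 N, if the wrist force passes 120 N, or if a joint passes its speed limit or range.

### The arm

A 6-joint arm with a two-finger parallel gripper is mounted at the origin on the work surface. World frame = base frame: x ahead of the robot, y to its left, z up, the work surface at z = 0. Lengths are in mm, angles in rad, forces in N, time in s.
With the tool pointing down it reaches from about 325 to 750 mm from the base axis. Payload 7.6 kg.
Tool frame: the origin (TCP) lies at the very end of the fingers, on their centre line; the grasp point (between the pads) lies 19 mm behind it (hold_point_z is the distance from the TCP to the grasp point, in mm); z points along the fingers, y is the direction in which the jaws open and shut (so a half turn about z gives the same grasp; the last joint's range is limited). The gripper opens to 85 mm and grips with 20 to 120 N. Pads are 22 mm wide; open, the fingers measure 114 mm over their backs; the gripper's body (76 mm by 85 mm) begins 54 mm behind the grasp point. The pads swing forward as they close: fully open they stand 13 mm farther back than shut.
Start: joints at [-0.07, 0.052, 1.401, -0, 1.689, -0.07], TCP at [525.02, 0.022, 231.323] pointing down, gripper open.
Joint ranges: [-2.9, 2.9], [-0.91, 2.17], [0.12, 2.37], [-1.06, 4.2], [0.26, 2.73], [-2.93, 2.93]. Speed limits (rad/s): [2.57, 2.57, 3.01, 3.14, 3.14, 3.14].

### API

Orientations are given as a unit quaternion [x, y, z, w].
In Python, from cell import * gives the robot as it stands. The module is installed in compiled form; this text tells all that it offers.
- The arm moves only by the tool apply_moves, never from a script. Its argument "increments" is a list of rows, each an object of numbers: "tx", "ty", "tz": the shift along the world's x, y, z in mm; "yaw": the turn about the world's z in rad; "grip": the finger opening in mm, from 0 to 85.4. A call has 1 to 12 rows; each row is the pose to reach, as a shift and turn from the pose measured when the call began; what a row does not reach only later rows make up. A row lasts 1/8 s, in which the tool goes at most 62.5 mm and 10.7 degrees, less where a joint would pass 70% of its speed; a pose out of reach is approached as far as the arm can. A call with a gripper value outside its range is refused whole. The fingers move at their own pace and stop on an object; "newtons" is the grip in N (left out, the last holds). Time passes only in rows, so rows that repeat a pose let the fingers close. It gives the time, the measured TCP pose, the force and the opening at its end, in the units of the state.
- read_state(): the state, without advancing time (a new reading comes with each control period).
- grab_frame(name): name is "scene" or "side" or "wrist"; returns a dict with "color" (480x640x3 uint8, blue, green, red), "fx", "fy", "cx", "cy" (pixels), "k1" (the pictures are not rectified: a ray, as slopes to the right and down, at radius r is drawn at 1 + k1 r^2 times it, then the intrinsics apply), "position" and "rotation" of the camera in the world. Camera axes: x right, y down, z forward; pixel columns grow to the right and rows downward; lengths in mm; the calibration is good to about 2 mm. A picture is of the moment at which its call begins. There is no depth.
- hand_in(): hands the job in, once; it reports no verdict.
Trained networks look in a picture, given as the dict that the camera call returned (one of the last four; its "shot" number tells which), for a name from the list of things; names that differ only in an ending like _2 or _b are one class to them, and where a whole thing is asked for, a point or a joint stands for the part that bears it (a point fixed in the world has none). Each returns a list of dicts, best first, with "conf" (0 to 1); they miss things now and then, are a little off and sometimes report something else, mostly with a low value. They report only what shows in the picture. A call takes as long as a camera call. They do not tell look-alikes from the thing itself.
- find_in(name, picture): "position" ([x, y, z] in mm, in world coordinates, good to about 4 mm: the middle of the surface that is visible of it).
- mark_of(name, picture): "position" ([x, y, z] in mm, in world coordinates, good to about 4 mm: a listed point, or the origin of a listed thing).
The state is a dict: "clock": time; "joints": joint angles; "dq": joint speeds; "joint_torque": joint torques, N m; "ee_pos": TCP position; "eef_rot": TCP orientation; "wrist_force": force on the tool from outside, world axes, zero at the start; "ft_torque": the same for the moment, N m; "grip_width": finger opening in mm.
Only numpy, scipy, OpenCV 4.12 (cv2) and the standard library are available. Lean on these libraries where they do the work, as an engineer would, in place of code of your own. Each camera call takes 0.05 s, during which the arm holds its last target. There are 200 camera calls.

## Working session

There is one attempt and no reset: what is moved stays moved. The work goes in short steps, Python scripts to look and compute and a tool call to move; the robot and the scene stay as the last step left them, time stands still between calls to the robot, and variables do not carry over. Pictures are saved under pics/ and viewed, about 8 in all and at most 12, crops included, and the job is handed in when it is done.

Besides the shell and the picture viewer there is one more tool, called after "Emit:" as a command line: name --argument value ..., lists and objects as JSON in quotes. apply_moves: Moves the arm, as the interface text tells. Its arguments: {"type":"object","properties":{"increments":{"type":"array","items":{"type":"object","properties":{"tx":{"type":"number"},"ty":{"type":"number"},"tz":{"type":"number"},"yaw":{"type":"number"},"grip":{"type":"number"}}}},"newtons":{"type":"number"}},"required":["increments"]}

```bash
mkdir -p pics; cat > h.py <<'E'
from cell import *
import numpy as np, cv2
from scipy.spatial.transform import Rotation as R
def rotm(f):
    r=np.array(f["rotation"],float)
    return r if r.shape==(3,3) else R.from_quat(r).as_matrix()
def ray(f,u,v):
    xd,yd=(u-f["cx"])/f["fx"],(v-f["cy"])/f["fy"]; x,y=xd,yd
    for _ in range(20):
        s=1+f["k1"]*(x*x+y*y); x,y=xd/s,yd/s
    return rotm(f)@np.array([x,y,1.])
def onz(f,u,v,z):
    d=ray(f,u,v);p=np.array(f["position"],float); return p+d*(z-p[2])/d[2]
def onplane(f,u,v,p0,n):
    d=ray(f,u,v);p=np.array(f["position"],float); return p+d*(np.dot(n,np.array(p0)-p)/np.dot(n,d))
def proj(f,P):
    q=rotm(f).T@(np.array(P,float)-np.array(f["position"],float));x,y=q[0]/q[2],q[1]/q[2]
    s=1+f["k1"]*(x*x+y*y); return np.array([f["cx"]+f["fx"]*x*s,f["cy"]+f["fy"]*y*s])
E
python3 - <<'E'
from h import *
for n in ["scene","side","wrist"]:
    f=grab_frame(n); cv2.imwrite(f"pics/a_{n}.png",f["color"])
    print(n,np.round(f["position"]),np.round(rotm(f)[:,2],2),f["fx"],f["k1"])
    for t in ["board","chock","orange_roller","green_roller"]:
        print(t,[(np.round(d["position"]),round(d["conf"],2)) for d in mark_of(t,f)][:3])
print(read_state())
E
```

```text
scene [879. 404. 770.] [-0.43 -0.45 -0.79] 466.34308467892413 0.02723929237259656
board [(array([542.,  -4.,   3.]), 0.93)]
chock [(array([ 499., -288.,   -2.]), 0.93), (array([ 352., -295.,    1.]), 0.72)]
orange_roller [(array([606., 316.,  34.]), 0.8)]
green_roller [(array([508., 318.,  31.]), 0.76)]
side [ 360. -878.  538.] [ 0.12  0.88 -0.47] 526.8171234920746 -0.09422817737721242
board [(array([538.,  -9.,   1.]), 0.67)]
chock [(array([ 349., -294.,    0.]), 0.79), (array([ 505., -289.,    1.]), 0.74)]
orange_roller [(array([608., 316.,  30.]), 0.66)]
green_roller [(array([510., 317.,  29.]), 0.82), (array([609., 312.,  30.]), 0.48)]
wrist [526.  73. 373.] [-0.   -0.29 -0.96] 361.52975258046513 -0.031314550812328625
board [(array([539., -11.,  -6.]), 0.6)]
chock [(array([ 503., -285.,    1.]), 0.76)]
orange_roller []
green_roller []
{'clock': 0.75, 'joints': array([-7.02868976e-02,  5.21677705e-02,  1.40068081e+00, -1.37727428e-05,
        1.68859043e+00, -7.03211907e-02]), 'dq': array([-0.00120229,  0.00029387,  0.00145174,  0.00026609, -0.00027815,
       -0.00084374]), 'joint_torque': array([ 1.24225688e-03, -3.81478572e+01, -3.60280216e+01,  5.10627103e-06,
        8.34777393e-05, -1.69230782e-05]), 'ee_pos': array([5.25027605e+02, 2.40412278e-02, 2.31349915e+02]), 'eef_rot': array([7.07095227e-01, 7.07118331e-01, 4.52071588e-05, 6.24861045e-05]), 'wrist_force': array([-0.34736742,  0.35405569,  0.17418425]), 'ft_torque': array([ 0.00854811, -0.02689348, -0.01787777]), 'grip_width': 85.77996441267233}
```

View pics/a_scene.png

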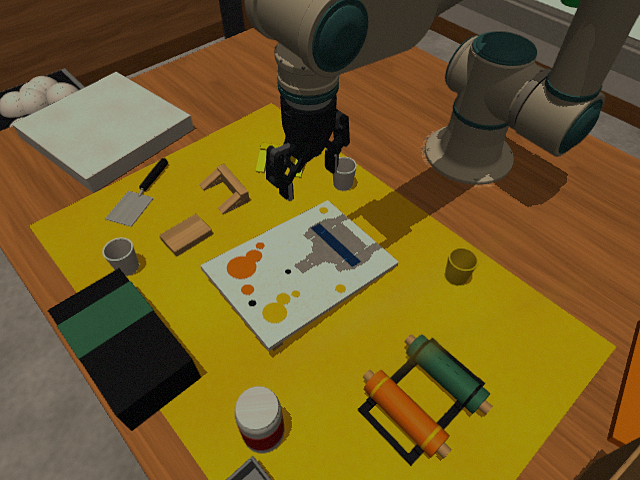

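View pics/a_side.png

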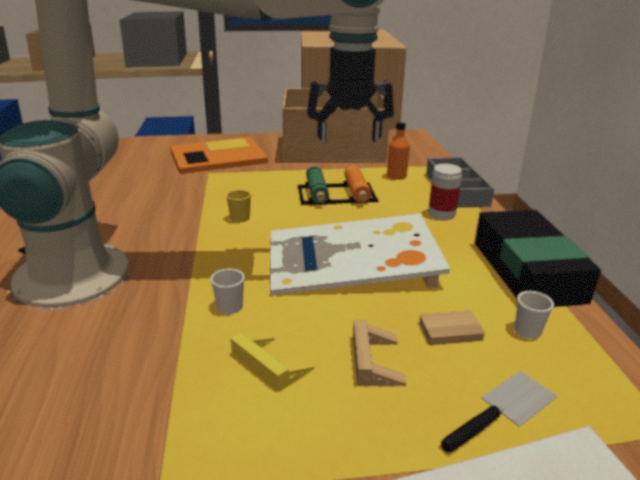

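The pale wooden fork is at scene (228,188) / side (375,352). The yellow look-alike is at scene (265,160) / side (265,357). The pale one fits the description, and I'll confirm it in a crop while measuring the tape.

```bash
python3 - <<'E'
from h import *
from scipy.optimize import least_squares
out=[]
for n,box in [("scene",(190,140,290,220)),("side",(310,300,430,396))]:
    f=grab_frame(n); im=f["color"]
    hsv=cv2.cvtColor(im,cv2.COLOR_BGR2HSV)
    m=((hsv[...,0]>100)&(hsv[...,0]<125)&(hsv[...,1]>120)).astype(np.uint8)
    k,l,s,c=cv2.connectedComponentsWithStats(m)
    p=np.array([542,-4,0.])
    for i in range(1,k):
        if s[i,4]>150 and np.hypot(*(c[i]-proj(f,[456,-4,23])))<25:
            v,u=np.where(l==i)
            yaw=0.
            for _ in range(4):
                nrm=np.array([-0.105*np.cos(yaw),-0.105*np.sin(yaw),1])
                tc=p+np.array([-85*np.cos(yaw),-85*np.sin(yaw),23.1])
                P=np.array([onplane(f,a,b,tc,nrm) for a,b in zip(u,v)])
                r=cv2.minAreaRect(P[:,:2].astype(np.float32))
                a=np.cov(P[:,:2].T);w,V=np.linalg.eigh(a);d=V[:,1]*np.sign(V[1,1]);yaw=np.arctan2(-d[0],d[1])
                p=np.array([r[0][0]+85*np.cos(yaw),r[0][1]+85*np.sin(yaw),0])
            print(n,"tape",np.round(r[0],1),np.round(r[1],1),"mean",np.round(P.mean(0),1),"yaw",round(yaw,4),"board",np.round(p,1),s[i])
    x0,y0,x1,y1=box; out.append(cv2.resize(im[y0:y1,x0:x1],(400,320),interpolation=cv2.INTER_CUBIC))
cv2.imwrite("pics/crop.png",np.hstack(out))
f=grab_frame("wrist");cv2.imwrite("pics/w0.png",f["color"])
E
```

```text
scene tape [454.8  -2. ] [127.3  22.4] mean [4.554e+02 4.000e-01 2.310e+01] yaw -0.048 board [539.7  -6.    0. ] [312 224  48  42 494]
side tape [453.8  -2.4] [118.2  17.7] mean [453.8  -5.4  23.1] yaw -0.0446 board [538.7  -6.2   0. ] [303 238  13  32 284]
```

View pics/crop.png

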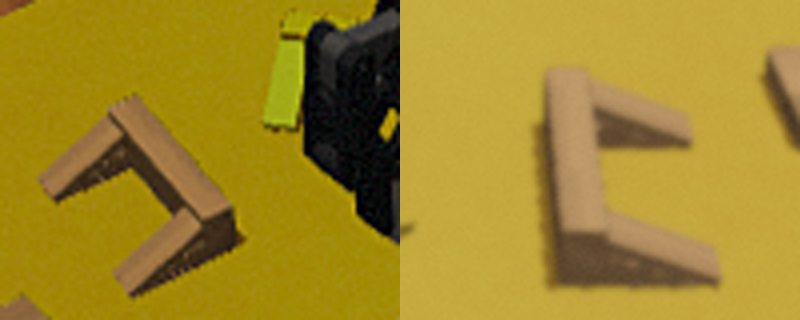

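Emit:
apply_moves --increments '[{"tx": -10, "ty": -60}, {"tx": -20, "ty": -120}, {"tx": -25, "ty": -180}, {"tx": -25, "ty": -240}, {"tx": -25, "ty": -270}, {"tx": -25, "ty": -270}]'

```text
$.increments[0]: bad value
```

The crop shows the pale wooden fork with its crossbar nearer the robot and its arms pointing to +x, so this is the chock. The lime-yellow piece beside the gripper is the look-alike.

Emit:
apply_moves --increments '[{"tx": -10, "ty": -60, "tz": 0, "yaw": 0, "grip": 85}, {"tx": -20, "ty": -120, "tz": 0, "yaw": 0, "grip": 85}, {"tx": -25, "ty": -180, "tz": 0, "yaw": 0, "grip": 85}, {"tx": -25, "ty": -240, "tz": 0, "yaw": 0, "grip": 85}, {"tx": -25, "ty": -270, "tz": 0, "yaw": 0, "grip": 85}, {"tx": -25, "ty": -270, "tz": 0, "yaw": 0, "grip": 85}]' --newtons 40

```text
clock: 1.65
ee_pos: [499.5, -271.8, 230.8]
eef_rot: [0.708, 0.706, -0.0, -0.0]
wrist_force: [0.3, 0.5, -0.2]
grip_width: 85.1
```

```bash
python3 - <<'E'
from h import *
f=grab_frame("wrist"); im=f["color"].copy(); cv2.imwrite("pics/w1.png",im)
for t in ["chock","board"]: print(t,[(np.round(d["position"],1),round(d["conf"],2)) for d in mark_of(t,f)][:3])
E
python3 - <<'E'
import cv2,numpy as np
a=cv2.imread("pics/w0.png");b=cv2.imread("pics/w1.png")
cv2.imwrite("pics/w01.png",np.hstack([cv2.resize(a,(400,300)),cv2.resize(b,(400,300))]))
E
```

```text
chock [(array([ 504.6, -285.9,    2.6]), 0.78), (array([ 354. , -291.3,   -1.7]), 0.64)]
board []
```

View pics/w1.png

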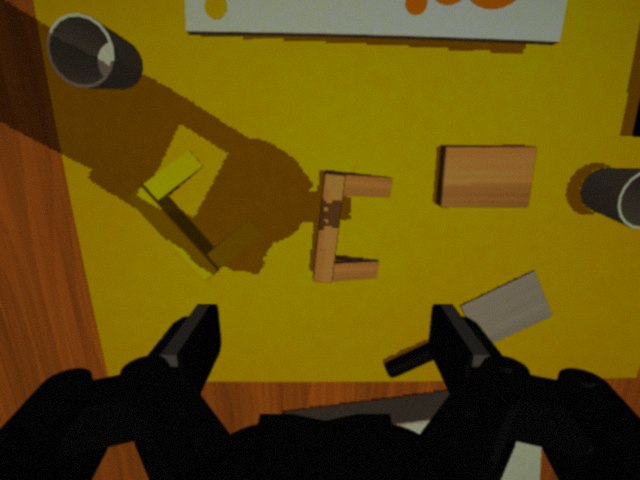

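```bash
cat >> h.py <<'E'
def top(f,pts,z): return np.array([onz(f,u,v,z)[:2] for u,v in pts])
E
python3 - <<'E'
from h import *
f=grab_frame("wrist")
c=top(f,[(324,171),(345,173),(333,282),(314,280)],34);print(np.round(c,1),"mean",c.mean(0).round(1))
d=(c[0]+c[1]-c[2]-c[3]);print("len",np.linalg.norm(d)/2,"yaw",np.arctan2(-d[0],d[1]))
t=top(f,[(391,178),(391,195),(378,263),(378,277)],5.5);print(np.round(t,1))
print("board corners", onz(f,186,32,15.2).round(1), onz(f,560,40,48.8).round(1))
E
```

```text
[[ 500.1 -230.1]
 [ 519.6 -231.9]
 [ 509.3 -341.3]
 [ 490.  -339.1]] mean [ 504.7 -285.6]
len 109.72482528782493 yaw -0.09380208790049148
[[ 567.9 -239.9]
 [ 568.8 -257.2]
 [ 558.6 -331.3]
 [ 559.3 -347.6]]
board corners [ 377.  -108.7   15.2] [ 693.6 -121.3   48.8]
```

Chock: crossbar centre about (504.7, -285.6), yaw about -0.095. Board: centre about (539.7, -5.6), yaw about -0.044, with the tape centre near (454.5, -2).

Emit:
apply_moves --increments '[{"tx": 5, "ty": -14, "tz": -50, "yaw": -0.093, "grip": 56}, {"tx": 5, "ty": -14, "tz": -100, "yaw": -0.093, "grip": 56}, {"tx": 5, "ty": -14, "tz": -150, "yaw": -0.093, "grip": 56}, {"tx": 5, "ty": -14, "tz": -185, "yaw": -0.093, "grip": 56}, {"tx": 5, "ty": -14, "tz": -210, "yaw": -0.093, "grip": 56}, {"tx": 5, "ty": -14, "tz": -224, "yaw": -0.093, "grip": 56}, {"tx": 5, "ty": -14, "tz": -224, "yaw": -0.093, "grip": 56}, {"tx": 5, "ty": -14, "tz": -224, "yaw": -0.093, "grip": 56}]'

```text
clock: 2.85
ee_pos: [506.1, -283.1, 9.0]
eef_rot: [0.739, 0.674, 0.0, 0.001]
wrist_force: [0.8, 0.4, -0.2]
grip_width: 55.8
```

Emit:
apply_moves --increments '[{"tx": 0, "ty": 0, "tz": 0, "yaw": 0, "grip": 10}, {"tx": 0, "ty": 0, "tz": 0, "yaw": 0, "grip": 10}, {"tx": 0, "ty": 0, "tz": 0, "yaw": 0, "grip": 10}, {"tx": 0, "ty": 0, "tz": 0, "yaw": 0, "grip": 10}, {"tx": 0, "ty": 0, "tz": 0, "yaw": 0, "grip": 10}, {"tx": 0, "ty": 0, "tz": 0, "yaw": 0, "grip": 10}]' --newtons 40

```text
clock: 3.6
ee_pos: [506.7, -283.6, 10.1]
eef_rot: [0.739, 0.674, 0.001, 0.002]
wrist_force: [-1.0, 0.8, 6.2]
grip_width: 18.9
```

Emit:
apply_moves --increments '[{"tx": 0, "ty": 0, "tz": 30, "yaw": 0, "grip": 10}, {"tx": 0, "ty": 0, "tz": 80, "yaw": 0, "grip": 10}, {"tx": -5, "ty": 40, "tz": 90, "yaw": 0, "grip": 10}, {"tx": -15, "ty": 90, "tz": 90, "yaw": 0.02, "grip": 10}, {"tx": -25, "ty": 140, "tz": 90, "yaw": 0.04, "grip": 10}, {"tx": -35, "ty": 190, "tz": 90, "yaw": 0.048, "grip": 10}, {"tx": -45, "ty": 240, "tz": 90, "yaw": 0.048, "grip": 10}, {"tx": -52, "ty": 270, "tz": 90, "yaw": 0.048, "grip": 10}, {"tx": -52, "ty": 281, "tz": 90, "yaw": 0.048, "grip": 10}, {"tx": -52, "ty": 281, "tz": 90, "yaw": 0.048, "grip": 10}, {"tx": -52, "ty": 281, "tz": 90, "yaw": 0.048, "grip": 10}]'

```text
clock: 4.97
ee_pos: [454.9, -3.5, 100.0]
eef_rot: [0.723, 0.691, 0.001, 0.002]
wrist_force: [-0.1, -0.1, -2.1]
grip_width: 19.4
```

```bash
python3 - <<'E'
from h import *
f=grab_frame("wrist"); cv2.imwrite("pics/w2.png",f["color"])
g=grab_frame("side"); cv2.imwrite("pics/s2.png",g["color"][180:380,200:480])
s=read_state();print(s["ee_pos"],s["wrist_force"],s["grip_width"])
p=s["ee_pos"]
print(proj(f,[454.5,-2,23]),proj(f,p-[0,0,10]))
cv2.imwrite("pics/w2s.png",np.hstack([cv2.resize(f["color"],(480,360)),cv2.resize(g["color"][190:370,200:360],(320,360))]))
E
```

```text
[454.81821865  -3.47869528 100.03871905] [-0.01671462 -0.04062721 -1.25451291] 19.108134125358557
[322.63646387 249.75772176] [323.26562863 298.26885258]
```

View pics/w2s.png

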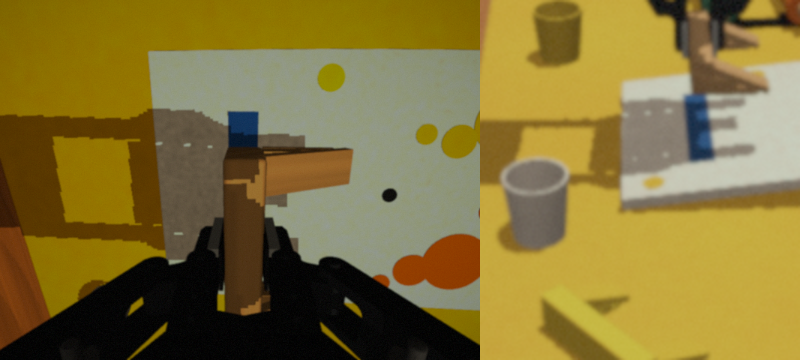

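```bash
python3 - <<'E'
from h import *
f=grab_frame("wrist"); s=4/3
e=top(f,[(224*s,158*s),(266*s,158*s),(225*s,150*s),(264*s,150*s)],124);print("bar top end(top face, then far)",e.round(1))
b=top(f,[(225*s,149*s),(264*s,149*s)],92); print("bottom end",b.round(1))
hsv=cv2.cvtColor(f["color"],cv2.COLOR_BGR2HSV)
m=((hsv[...,0]>100)&(hsv[...,0]<125)&(hsv[...,1]>120)).astype(np.uint8)
k,l,st,c=cv2.connectedComponentsWithStats(m);i=1+np.argmax(st[1:,4]);print(st[i])
x,y,w,h=st[i][:4];print("tape corners",top(f,[(x-.5,y-.5),(x+w-.5,y-.5)],23).round(1))
cnt=cv2.approxPolyDP(cv2.findContours((l==i).astype(np.uint8),0,2)[0][0],3,True)[:,0];print(cnt.tolist(),top(f,cnt,23).round(1).tolist())
# board upper-left and lower-left corner
print("board UL",onz(f,149*s,51*s,15.2).round(1))
cv2.imwrite("pics/w3.png",cv2.resize(f["color"][120:420,200:600],(800,600)))
E
```

```text
bar top end(top face, then far) [[448.8  45.3]
 [467.4  44.5]
 [449.5  48.9]
 [466.6  48.1]]
bottom end [[447.2  43.7]
 [468.9  42.7]]
[ 305  149   39   47 1736]
tape corners [[446.7  61.1]
 [469.6  60.1]]
[[306, 149], [306, 195], [341, 195], [343, 150]] [[447.6, 60.8], [446.0, 33.6], [467.3, 32.6], [469.3, 59.2]]
board UL [388.  109.   15.2]
```

View pics/w3.png

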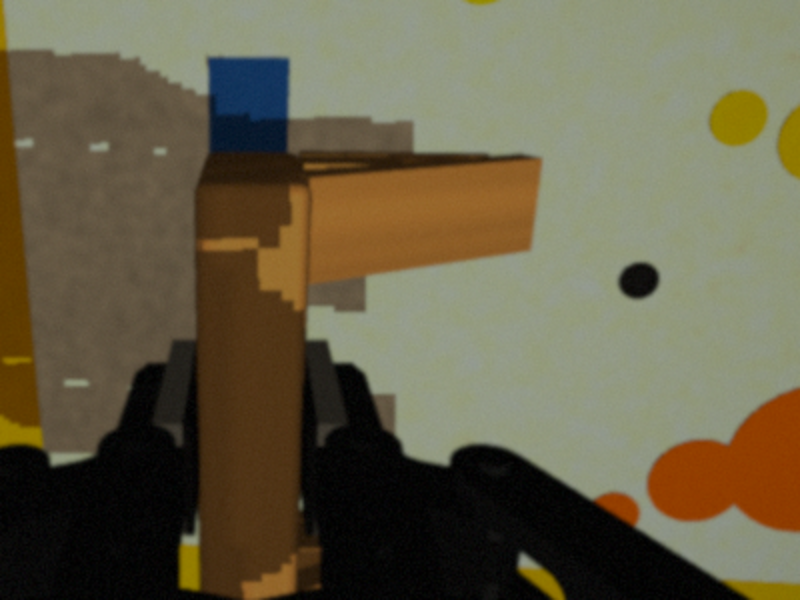

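Emit:
apply_moves --increments '[{"tx": 0, "ty": 5, "tz": -20, "yaw": 0, "grip": 10}, {"tx": -1, "ty": 5, "tz": -40, "yaw": 0, "grip": 10}, {"tx": -1, "ty": 5, "tz": -54, "yaw": 0, "grip": 10}, {"tx": -1, "ty": 5, "tz": -57, "yaw": 0, "grip": 10}, {"tx": -1, "ty": 5, "tz": -57, "yaw": 0, "grip": 10}]' --newtons 20

```text
clock: 5.75
ee_pos: [454.1, 1.4, 43.4]
eef_rot: [0.723, 0.691, 0.001, 0.002]
wrist_force: [0.2, -0.2, -2.2]
grip_width: 19.2
```

Emit:
apply_moves --increments '[{"tx": 0, "ty": 0, "tz": -2, "yaw": 0, "grip": 10}, {"tx": 0, "ty": 0, "tz": -4, "yaw": 0, "grip": 10}, {"tx": -1, "ty": 0, "tz": -5, "yaw": 0, "grip": 10}, {"tx": -1, "ty": 0, "tz": -6, "yaw": 0, "grip": 10}]'

```text
clock: 6.25
ee_pos: [453.4, 1.5, 38.2]
eef_rot: [0.723, 0.691, 0.001, 0.003]
wrist_force: [-5.0, 1.3, 8.8]
grip_width: 19.2
```

```bash
python3 - <<'E'
from h import *
f=grab_frame("wrist"); g=grab_frame("side"); s=read_state();print(s["ee_pos"],s["wrist_force"],s["grip_width"])
cv2.imwrite("pics/w4.png",np.hstack([cv2.resize(f["color"][120:420,200:520],(426,400)),cv2.resize(g["color"][200:300,250:340],(360,400),interpolation=2)]))
E
```

```text
[453.44244301   1.46591013  38.2776845 ] [-3.75753508 -0.12474017  4.68292831] 19.654023995808114
```

View pics/w4.png

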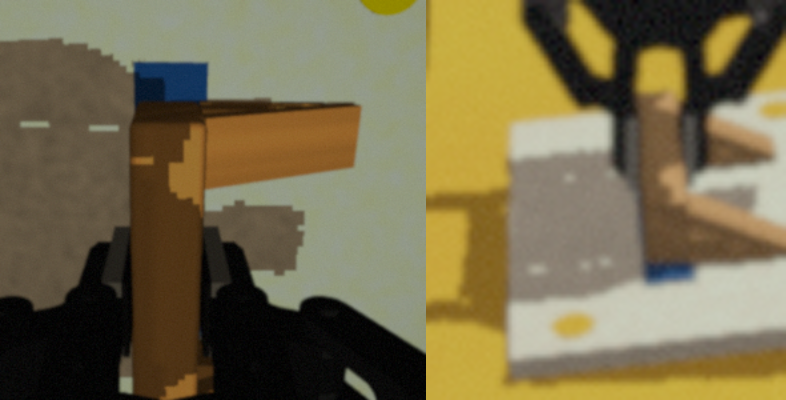

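Tips are in contact (4.7 N up) and the bar lines up with the tape. I'll press down the last few mm so the crossbar seats.

Emit:
apply_moves --increments '[{"tx": 0, "ty": 0, "tz": -1.5, "yaw": 0, "grip": 10}, {"tx": -0.5, "ty": 0, "tz": -3, "yaw": 0, "grip": 10}, {"tx": -1, "ty": 0, "tz": -4.5, "yaw": 0, "grip": 10}, {"tx": -1, "ty": 0, "tz": -6, "yaw": 0, "grip": 10}, {"tx": -1, "ty": 0, "tz": -6, "yaw": 0, "grip": 10}]'

```text
clock: 6.98
ee_pos: [453.4, 1.4, 35.5]
eef_rot: [0.723, 0.691, 0.002, 0.003]
wrist_force: [-15.0, 0.3, 25.5]
grip_width: 19.5
```

```bash
python3 - <<'E'
from h import *
f=grab_frame("wrist"); s=read_state();print(s["ee_pos"],s["wrist_force"],s["ft_torque"],s["grip_width"])
hsv=cv2.cvtColor(f["color"],cv2.COLOR_BGR2HSV)
m=((hsv[...,0]>100)&(hsv[...,0]<125)&(hsv[...,1]>120)).astype(np.uint8)
k,l,st,c=cv2.connectedComponentsWithStats(m);i=1+np.argmax(st[1:,4]);x,y,w,h=st[i][:4]
P=top(f,[(x-.5,y-.5),(x+w-.5,y-.5),(x-.5,y+h-.5),(x+w-.5,y+h-.5)],23);print("visible tape",P.round(1),"gap",P[0,1]-P[2,1])
E
```

```text
[453.40571699   1.39610239  35.49921696] [-15.09313226   1.41020281  24.93172063] [ 0.06202107  1.30860597 -0.19508704] 19.48811514501798
visible tape [[446.6  61. ]
 [469.7  59.9]
 [445.7  46.5]
 [469.4  45.4]] gap 14.44741443441243
```

Emit:
apply_moves --increments '[{"tx": 0.5, "ty": 0, "tz": 1, "yaw": 0, "grip": 10}, {"tx": 0.5, "ty": 0, "tz": 1, "yaw": 0, "grip": 28}, {"tx": 0.5, "ty": 0, "tz": 1, "yaw": 0, "grip": 28}, {"tx": 0.5, "ty": 0, "tz": 1, "yaw": 0, "grip": 28}]'

```text
clock: 7.52
ee_pos: [453.7, 1.4, 36.1]
eef_rot: [0.723, 0.691, 0.002, 0.003]
wrist_force: [-0.2, -0.2, -0.3]
grip_width: 28.2
```

```bash
cat > tape.py <<'E'
from h import *
def vis(n,f):
    hsv=cv2.cvtColor(f["color"],cv2.COLOR_BGR2HSV)
    m=((hsv[...,0]>95)&(hsv[...,0]<128)&(hsv[...,1]>100)).astype(np.uint8)
    k,l,st,c=cv2.connectedComponentsWithStats(m)
    for i in range(1,k):
        P=onz(f,*c[i],23)
        if st[i,4]>8 and abs(P[0]-455)<25 and abs(P[1])<80:
            v,u=np.where(l==i);Q=np.array([onz(f,a,b,23) for a,b in zip(u,v)]); print(n,st[i],"y range",Q[:,1].min().round(1),Q[:,1].max().round(1),"x",Q[:,0].min().round(1),Q[:,0].max().round(1))
E
python3 - <<'E'
from tape import *
s=read_state();print(s["ee_pos"],s["wrist_force"],s["grip_width"])
F={n:grab_frame(n) for n in ["wrist","side","scene"]}
for n,f in F.items(): vis(n,f)
cv2.imwrite("pics/w5.png",np.hstack([cv2.resize(F["wrist"]["color"][120:420,200:520],(320,300)),cv2.resize(F["side"]["color"][215:295,250:340],(338,300),interpolation=2)]))
for n in F: print(n,[(np.round(d["position"],1),round(d["conf"],2)) for d in mark_of("chock",F[n])][:3])
E
```

```text
[453.70431815   1.41385078  36.11570566] [-0.17548393 -0.19557593 -0.25231456] 28.185236559749438
wrist [ 300  167   55   34 1472] y range 47.1 61.1 x 446.2 469.4
wrist [348 261   5 111 156] y range -41.2 18.0 x 464.2 467.6
side [306 268   9   2   9] y range -62.1 -58.8 x 442.9 457.9
scene [349 258  11   9  51] y range 51.2 63.2 x 447.0 468.2
wrist [(array([456.9,  -1.4,  21.2]), 0.92)]
side [(array([457.3,  -5. ,  27.1]), 0.94), (array([ 351.1, -294.1,    2.4]), 0.57)]
scene [(array([ 351.9, -292.5,   -3.7]), 0.93), (array([455.2,  -7.4,  20.2]), 0.58)]
```

View pics/w5.png

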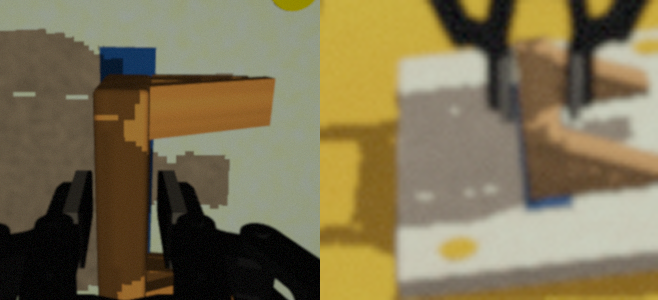

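The chock lies flat with its bar on the tape, but it sits about 4 mm too far to -y: the visible tape is ~13 mm at the +y end and ~4 mm at the -y end. I'll regrip it as it lies (tilted), lift slightly, shift +4.5 mm and set it down.

Emit:
apply_moves --increments '[{"tx": 0.5, "ty": 0, "tz": -4, "yaw": 0, "grip": 28}, {"tx": 0.5, "ty": 0, "tz": -4, "yaw": 0, "grip": 28}, {"tx": 0.5, "ty": 0, "tz": -4, "yaw": 0, "grip": 10}, {"tx": 0.5, "ty": 0, "tz": -4, "yaw": 0, "grip": 10}, {"tx": 0.5, "ty": 0, "tz": -4, "yaw": 0, "grip": 10}, {"tx": 0.5, "ty": 0, "tz": -4, "yaw": 0, "grip": 10}]' --newtons 45

```text
clock: 8.57
ee_pos: [454.3, 1.4, 33.2]
eef_rot: [0.723, 0.691, 0.002, 0.003]
wrist_force: [-6.1, 0.5, 9.0]
grip_width: 20.2
```

Emit:
apply_moves --increments '[{"tx": 0, "ty": 0, "tz": 6, "yaw": 0, "grip": 10}, {"tx": 0, "ty": 2, "tz": 8, "yaw": 0, "grip": 10}, {"tx": 0, "ty": 4.5, "tz": 8, "yaw": 0, "grip": 10}, {"tx": 0, "ty": 4.5, "tz": 8, "yaw": 0, "grip": 10}, {"tx": 0, "ty": 4.5, "tz": 4, "yaw": 0, "grip": 10}, {"tx": 0, "ty": 4.5, "tz": 1, "yaw": 0, "grip": 10}, {"tx": 0, "ty": 4.5, "tz": 0, "yaw": 0, "grip": 10}, {"tx": 0, "ty": 4.5, "tz": 0, "yaw": 0, "grip": 10}]'

```text
clock: 9.57
ee_pos: [454.3, 5.9, 35.2]
eef_rot: [0.723, 0.691, 0.002, 0.003]
wrist_force: [-14.7, 0.9, 20.5]
grip_width: 19.3
```

Emit:
apply_moves --increments '[{"tx": 0.3, "ty": 0, "tz": 1, "yaw": 0, "grip": 10}, {"tx": 0.3, "ty": 0, "tz": 1, "yaw": 0, "grip": 28}, {"tx": 0.3, "ty": 0, "tz": 1, "yaw": 0, "grip": 28}, {"tx": 0.3, "ty": 0, "tz": 1, "yaw": 0, "grip": 32}, {"tx": 0.3, "ty": 0, "tz": 1, "yaw": 0, "grip": 36}]'

```text
clock: 10.2
ee_pos: [454.6, 5.9, 36.0]
eef_rot: [0.723, 0.691, 0.001, 0.003]
wrist_force: [0.6, -0.7, -0.1]
grip_width: 36.0
```

Emit:
apply_moves --increments '[{"tx": 0, "ty": 0, "tz": 20, "yaw": 0, "grip": 40}, {"tx": 0, "ty": 0, "tz": 60, "yaw": 0, "grip": 60}, {"tx": 0, "ty": 0, "tz": 120, "yaw": 0, "grip": 85}, {"tx": 0, "ty": 10, "tz": 160, "yaw": 0, "grip": 85}, {"tx": 20, "ty": 40, "tz": 180, "yaw": 0, "grip": 85}, {"tx": 20, "ty": 40, "tz": 180, "yaw": 0, "grip": 85}]'

```text
clock: 10.95
ee_pos: [475.8, 47.2, 217.8]
eef_rot: [0.722, 0.692, 0.003, 0.004]
wrist_force: [-0.1, 0.2, -0.3]
grip_width: 85.0
```

```bash
python3 - <<'E'
from tape import *
s=read_state();print(s["ee_pos"],s["wrist_force"],s["grip_width"])
F={n:grab_frame(n) for n in ["wrist","side","scene"]}
for n,f in F.items(): vis(n,f)
f=F["wrist"];c=proj(f,[490,0,25]).astype(int);print(c)
x0,y0=max(c[0]-100,0),max(c[1]-75,0)
print(x0,y0);cv2.imwrite("pics/w6.png",cv2.resize(f["color"][y0:y0+150,x0:x0+200],(800,600),interpolation=2))
for n in F: print(n,[(np.round(d["position"],1),round(d["conf"],2)) for d in mark_of("chock",F[n])][:3])
E
```

```text
[475.77934896  47.16286823 217.7584272 ] [-0.12821021  0.20742544 -0.33501056] 85.04280587272156
wrist [291 200  24   8 153] y range 53.7 60.5 x 446.7 468.7
side [306 267  10   3  26] y range -62.4 -54.6 x 442.9 460.1
scene [351 259   9   8  27] y range 55.6 61.9 x 447.3 468.2
[338 259]
238 184
wrist [(array([459.7,   3.8,  25.5]), 0.93)]
side [(array([ 4.558e+02, -3.000e-01,  2.620e+01]), 0.76), (array([ 350.2, -291.5,    1.2]), 0.71)]
scene [(array([453.1,  -0.9,  20.7]), 0.9), (array([ 350.7, -292.7,   -1.3]), 0.76)]
```

View pics/w6.png

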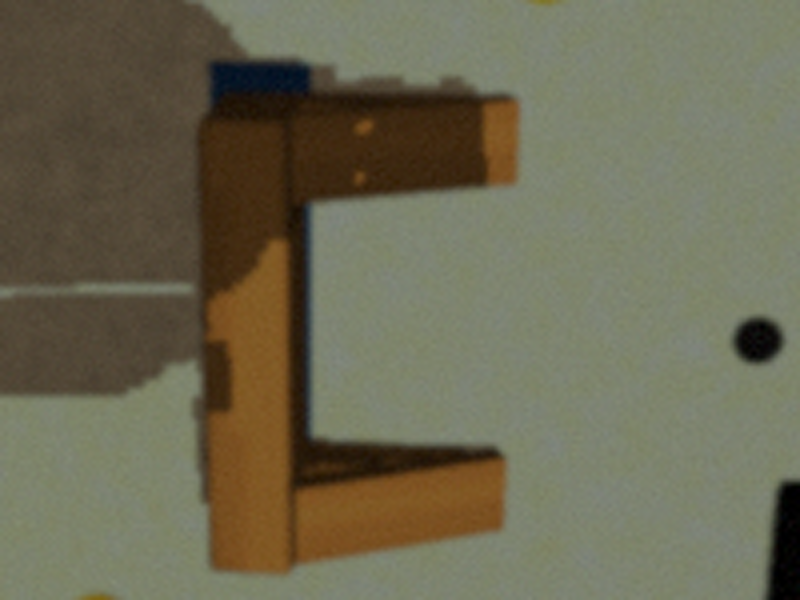

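```bash
python3 - <<'E'
from h import *
f=grab_frame("wrist")
q=lambda L:[(238+(u-1.5)/4,184+(v-1.5)/4) for u,v in L]
t=top(f,q([(517,98),(517,183),(503,456),(503,530)]),35.5)
b=top(f,q([(203,120),(290,120),(292,570),(212,570)]),57)
tp=top(f,q([(211,63),(310,63)]),23.1); tr=top(f,q([(311,210),(310,437)]),24)
for n,a in [("tips",t),("bar",b),("tape end",tp),("tape right edge",tr)]: print(n,a.round(1).tolist(),a.mean(0).round(1))
d=t[0]+t[1]-t[2]-t[3];print("yaw tips",np.arctan2(-d[0],d[1]));d=b[0]+b[1]-b[2]-b[3];print("yaw bar",np.arctan2(-d[0],d[1]))
d=tr[0]-tr[1];print("yaw tape",np.arctan2(-d[0],d[1]))
for n in ["scene","wrist"]:
  g=grab_frame(n)
  for k in ["orange_roller","green_roller"]: print(n,k,[(np.round(x["position"],1),round(x["conf"],2)) for x in mark_of(k,g)][:2])
E
```

```text
tips [[514.0, 50.7], [513.8, 30.8], [509.5, -38.1], [509.3, -58.4]] [511.6  -3.7]
bar [[445.0, 53.7], [463.4, 52.8], [457.6, -54.5], [438.9, -53.6]] [ 4.512e+02 -4.000e-01]
tape end [[444.2, 59.8], [467.3, 58.7]] [455.7  59.2]
tape right edge [[465.6, 23.3], [462.2, -36.1]] [463.9  -6.4]
yaw tips -0.05045967685079473
yaw bar -0.05518329897099389
yaw tape -0.05810677586449218
scene orange_roller [(array([609.6, 314.1,  34.9]), 0.58)]
scene green_roller [(array([507.8, 319.6,  32.9]), 0.82)]
wrist orange_roller []
wrist green_roller []
```

Emit:
apply_moves --increments '[{"tx": 20, "ty": 50, "tz": 10, "yaw": 0, "grip": 85}, {"tx": 40, "ty": 100, "tz": 10, "yaw": 0, "grip": 85}, {"tx": 60, "ty": 150, "tz": 10, "yaw": 0, "grip": 85}, {"tx": 80, "ty": 200, "tz": 10, "yaw": 0, "grip": 85}, {"tx": 105, "ty": 240, "tz": 10, "yaw": 0, "grip": 85}, {"tx": 130, "ty": 260, "tz": 10, "yaw": 0, "grip": 85}, {"tx": 130, "ty": 265, "tz": 10, "yaw": 0, "grip": 85}, {"tx": 130, "ty": 265, "tz": 10, "yaw": 0, "grip": 85}]'

```text
clock: 12.6
ee_pos: [604.2, 310.8, 225.8]
eef_rot: [0.723, 0.691, 0.001, 0.003]
wrist_force: [-1.0, 0.3, 0.3]
grip_width: 84.9
```

```bash
python3 - <<'E'
from h import *
f=grab_frame("wrist"); cv2.imwrite("pics/w7.png",f["color"]);print(read_state()["ee_pos"])
for k in ["orange_roller","green_roller"]: print(k,[(np.round(x["position"],1),round(x["conf"],2)) for x in mark_of(k,f)][:2])
hsv=cv2.cvtColor(f["color"],cv2.COLOR_BGR2HSV)
m=((hsv[...,0]>5)&(hsv[...,0]<14)&(hsv[...,1]>200)&(hsv[...,2]>90)).astype(np.uint8)
k,l,st,c=cv2.connectedComponentsWithStats(m);i=1+np.argmax(st[1:,4]);print(st[i])
cn=np.argwhere(l==i)[:,::-1].astype(np.float32);print(cv2.minAreaRect(cn))
B=cv2.boxPoints(cv2.minAreaRect(cn));print(B.round(),top(f,B,30).round(1))
E
```

```text
[604.1789212  310.39667478 226.31697419]
orange_roller [(array([607.5, 309.7,  31.8]), 0.69)]
green_roller [(array([511.7, 321.6,  32.1]), 0.77)]
[   0    0  518   31 6140]
((258.5, 15.0), (30.0, 517.0), 90.0)
[[ -0.   0.]
 [517.   0.]
 [517.  30.]
 [  0.  30.]] [[342.8 505.3]
 [773.5 483.1]
 [775.5 460.5]
 [336.7 482.8]]
```

View pics/w7.png

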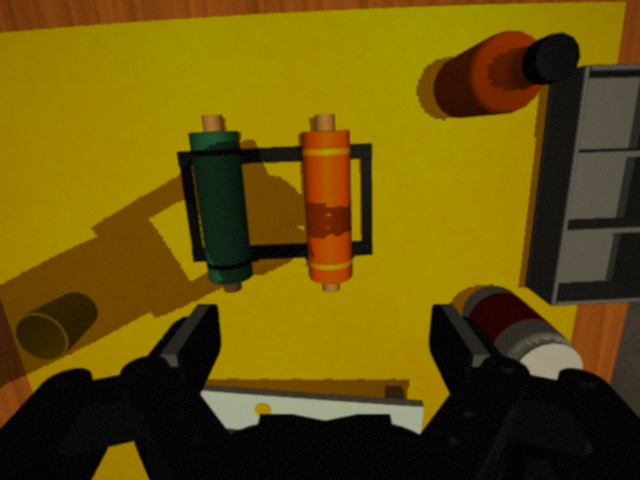

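```bash
python3 - <<'E'
from h import *
f=grab_frame("wrist")
for z in (30,):
    a=top(f,[(301.5,131),(349.5,131),(310,282),(352,282)],z); s=top(f,[(324.5,115),(331,291)],z)
    print(a.round(1).tolist(),s.round(1).tolist(),"mid stubs",s.mean(0).round(1),"mid body",a.mean(0).round(1))
    d=a[0]+a[1]-a[2]-a[3];print("yaw",np.arctan2(-d[0],d[1])); d=s[0]-s[1];print(np.arctan2(-d[0],d[1]),np.linalg.norm(d))
print(top(f,[(357,150),(372,150),(357,250),(372,250)],10).round(1))
g=grab_frame("scene");cv2.imwrite("pics/s8.png",cv2.resize(g["color"][325:475,345:505],(640,600),interpolation=2))
E
```

```text
[[588.9, 385.2], [632.0, 383.2], [588.1, 238.4], [630.7, 236.3]] [[610.2, 397.9], [608.9, 227.4]] mid stubs [609.6 312.7] mid body [609.9 310.8]
yaw -0.007578680555784703
-0.00738509207260941 170.5214224580055
[[640.2 365.3]
 [654.7 364.6]
 [638.1 263.6]
 [653.8 262.8]]
```

View pics/s8.png

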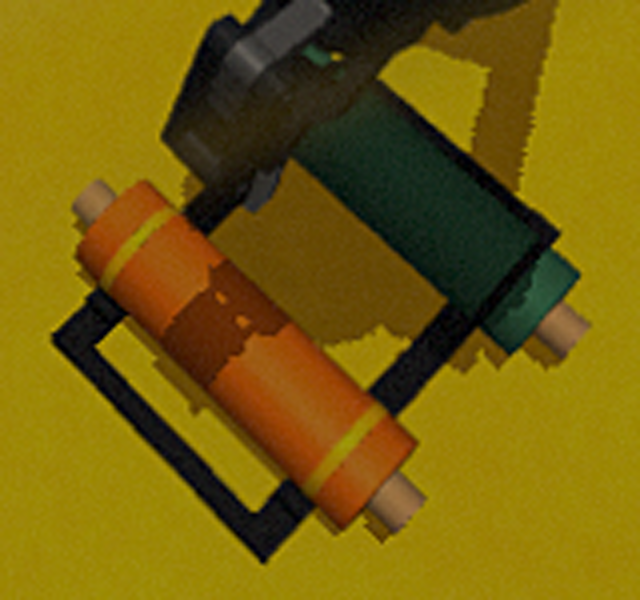

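Emit:
apply_moves --increments '[{"tx": 5, "ty": 3.5, "tz": -50, "yaw": 0.038, "grip": 72}, {"tx": 5, "ty": 3.5, "tz": -100, "yaw": 0.038, "grip": 72}, {"tx": 5, "ty": 3.5, "tz": -150, "yaw": 0.038, "grip": 72}, {"tx": 5, "ty": 3.5, "tz": -185, "yaw": 0.038, "grip": 72}, {"tx": 5, "ty": 3.5, "tz": -200, "yaw": 0.038, "grip": 72}, {"tx": 5, "ty": 3.5, "tz": -208, "yaw": 0.038, "grip": 72}, {"tx": 5, "ty": 3.5, "tz": -211, "yaw": 0.038, "grip": 72}, {"tx": 5, "ty": 3.5, "tz": -211, "yaw": 0.038, "grip": 72}, {"tx": 5, "ty": 3.5, "tz": -211, "yaw": 0.038, "grip": 72}]'

```text
clock: 13.98
ee_pos: [609.9, 314.0, 17.0]
eef_rot: [0.71, 0.704, 0.003, 0.004]
wrist_force: [0.6, 0.1, 0.5]
grip_width: 72.4
```

Emit:
apply_moves --increments '[{"tx": 0, "ty": 0, "tz": 0, "yaw": 0, "grip": 60}, {"tx": 0, "ty": 0, "tz": 0, "yaw": 0, "grip": 52}, {"tx": 0, "ty": 0, "tz": 0, "yaw": 0, "grip": 36}, {"tx": 0, "ty": 0, "tz": 0, "yaw": 0, "grip": 36}, {"tx": 0, "ty": 0, "tz": 0, "yaw": 0, "grip": 36}, {"tx": 0, "ty": 0, "tz": 0, "yaw": 0, "grip": 36}]' --newtons 30

```text
clock: 14.72
ee_pos: [610.0, 314.1, 17.4]
eef_rot: [0.71, 0.704, 0.003, 0.004]
wrist_force: [-1.3, 0.2, 3.5]
grip_width: 43.0
```

Emit:
apply_moves --increments '[{"tx": 0, "ty": 0, "tz": 20, "yaw": 0, "grip": 36}, {"tx": 0, "ty": 0, "tz": 60, "yaw": 0, "grip": 36}, {"tx": 0, "ty": -20, "tz": 100, "yaw": 0, "grip": 36}, {"tx": -10, "ty": -65, "tz": 110, "yaw": 0, "grip": 36}, {"tx": -20, "ty": -110, "tz": 110, "yaw": -0.01, "grip": 36}, {"tx": -30, "ty": -155, "tz": 110, "yaw": -0.02, "grip": 36}, {"tx": -40, "ty": -200, "tz": 110, "yaw": -0.03, "grip": 36}, {"tx": -50, "ty": -245, "tz": 110, "yaw": -0.04, "grip": 36}, {"tx": -60, "ty": -285, "tz": 110, "yaw": -0.04, "grip": 36}, {"tx": -68, "ty": -310, "tz": 110, "yaw": -0.04, "grip": 36}, {"tx": -68, "ty": -319, "tz": 110, "yaw": -0.04, "grip": 36}, {"tx": -68, "ty": -319, "tz": 110, "yaw": -0.04, "grip": 36}]'

```text
clock: 16.23
ee_pos: [542.2, -4.9, 127.8]
eef_rot: [0.724, 0.69, 0.003, 0.004]
wrist_force: [-0.2, 0.3, -3.3]
grip_width: 43.2
```

```bash
python3 - <<'E'
from h import *
s=read_state();print(s["ee_pos"],s["eef_rot"],s["wrist_force"],s["grip_width"])
F={n:grab_frame(n) for n in ["wrist","side","scene"]}
for n in F: print(n,[(np.round(d["position"],1),round(d["conf"],2)) for d in mark_of("orange_roller",F[n])][:2])
cv2.imwrite("pics/w9.png",np.hstack([cv2.resize(F["wrist"]["color"],(480,360)),cv2.resize(F["side"]["color"][170:350,230:390],(320,360))]))
E
```

```text
[542.24918624  -4.86642035 127.76019036] [0.72396163 0.6898226  0.00318907 0.0037646 ] [-0.15077032  0.29779451 -3.31488038] 43.232217876310855
wrist [(array([542.2,  -6.4, 143.4]), 0.61)]
side [(array([541.5,  -3.3, 142.9]), 0.57)]
scene [(array([543.7,  -3.2, 145.3]), 0.67)]
```

View pics/w9.png

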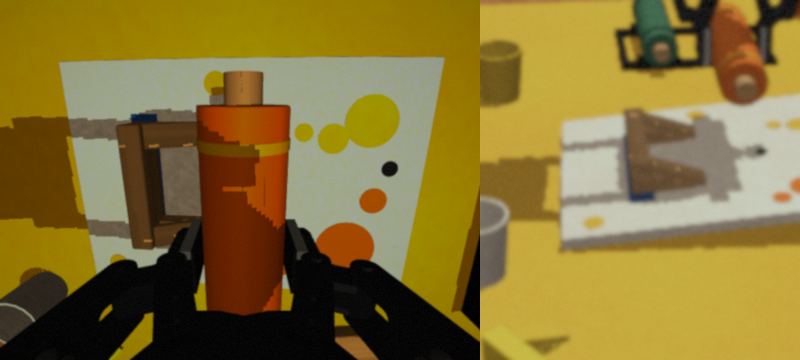

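Emit:
apply_moves --increments '[{"tx": -6, "ty": -0.5, "tz": -40, "yaw": 0, "grip": 36}, {"tx": -10, "ty": -0.5, "tz": -70, "yaw": 0, "grip": 36}, {"tx": -10, "ty": -0.5, "tz": -80, "yaw": 0, "grip": 36}, {"tx": -10, "ty": -0.5, "tz": -85, "yaw": 0, "grip": 36}, {"tx": -10, "ty": -0.5, "tz": -85, "yaw": 0, "grip": 36}]'

```text
clock: 17.15
ee_pos: [532.9, -4.6, 43.3]
eef_rot: [0.723, 0.69, 0.003, 0.004]
wrist_force: [0.5, -0.1, -2.7]
grip_width: 42.9
```

Emit:
apply_moves --increments '[{"tx": 0, "ty": 0, "tz": -1, "yaw": 0, "grip": 36}, {"tx": 0, "ty": 0, "tz": -2, "yaw": 0, "grip": 36}, {"tx": 0, "ty": 0, "tz": -3, "yaw": 0, "grip": 36}, {"tx": 0, "ty": 0, "tz": -3, "yaw": 0, "grip": 36}]'

```text
clock: 17.65
ee_pos: [533.2, -4.6, 40.9]
eef_rot: [0.723, 0.69, 0.004, 0.004]
wrist_force: [-1.3, -0.5, 1.2]
grip_width: 43.0
```

Emit:
apply_moves --increments '[{"tx": -1, "ty": 0, "tz": 0, "yaw": 0, "grip": 36}, {"tx": -2, "ty": 0, "tz": 0, "yaw": 0, "grip": 36}, {"tx": -3, "ty": 0, "tz": -0.2, "yaw": 0, "grip": 36}, {"tx": -3.5, "ty": 0, "tz": -0.2, "yaw": 0, "grip": 36}]'

```text
clock: 18.15
ee_pos: [529.5, -4.6, 40.6]
eef_rot: [0.723, 0.69, 0.004, 0.004]
wrist_force: [0.9, 0.8, -1.7]
grip_width: 42.9
```

Emit:
apply_moves --increments '[{"tx": -1, "ty": 0, "tz": -0.2, "yaw": 0, "grip": 36}, {"tx": -1.5, "ty": 0, "tz": -0.2, "yaw": 0, "grip": 36}, {"tx": -2, "ty": 0, "tz": -0.2, "yaw": 0, "grip": 36}, {"tx": -2, "ty": 0, "tz": -0.2, "yaw": 0, "grip": 36}]'

```text
clock: 18.65
ee_pos: [527.4, -4.7, 40.3]
eef_rot: [0.723, 0.69, 0.004, 0.004]
wrist_force: [1.5, -0.1, -2.4]
grip_width: 42.9
```

Emit:
apply_moves --increments '[{"tx": -0.5, "ty": 0, "tz": -0.5, "yaw": 0, "grip": 36}, {"tx": -0.7, "ty": 0, "tz": -1, "yaw": 0, "grip": 36}, {"tx": -0.7, "ty": 0, "tz": -1.2, "yaw": 0, "grip": 36}, {"tx": -0.7, "ty": 0, "tz": -1.2, "yaw": 0, "grip": 36}]'

```text
clock: 19.15
ee_pos: [527.5, -4.6, 40.3]
eef_rot: [0.723, 0.69, 0.004, 0.005]
wrist_force: [-0.7, 0.6, 6.2]
grip_width: 43.4
```

```bash
python3 - <<'E'
from h import *
s=read_state();print(s["ee_pos"],s["wrist_force"],s["ft_torque"],s["grip_width"])
F={n:grab_frame(n) for n in ["wrist","side"]}
cv2.imwrite("pics/w10.png",np.hstack([cv2.resize(F["wrist"]["color"],(400,300)),cv2.resize(F["side"]["color"][205:295,270:390],(400,300),interpolation=2)]))
E
```

```text
[527.4755116   -4.63738089  40.29924358] [-0.73644074  0.57419383  6.15756165] [ 0.05479868  0.05226369 -0.02727651] 43.35890771695889
```

Emit:
apply_moves --increments '[{"tx": -0.5, "ty": 0, "tz": 0.2, "yaw": 0, "grip": 36}, {"tx": -1.2, "ty": 0, "tz": 0.3, "yaw": 0, "grip": 36}, {"tx": -1.8, "ty": 0, "tz": 0.3, "yaw": 0, "grip": 36}, {"tx": -1.8, "ty": 0, "tz": 0.3, "yaw": 0, "grip": 36}]'

```text
clock: 19.75
ee_pos: [525.3, -4.6, 40.2]
eef_rot: [0.723, 0.69, 0.004, 0.005]
wrist_force: [0.5, -1.1, -2.8]
grip_width: 42.9
```

Emit:
apply_moves --increments '[{"tx": -0.5, "ty": 0, "tz": -0.3, "yaw": 0, "grip": 36}, {"tx": -1, "ty": 0, "tz": -0.3, "yaw": 0, "grip": 36}, {"tx": -1, "ty": 0, "tz": -0.3, "yaw": 0, "grip": 36}]'

```text
clock: 20.12
ee_pos: [524.4, -4.7, 40.0]
eef_rot: [0.723, 0.69, 0.004, 0.005]
wrist_force: [2.1, 0.7, -1.1]
grip_width: 42.8
```

Emit:
apply_moves --increments '[{"tx": -0.5, "ty": 0, "tz": -0.4, "yaw": 0, "grip": 36}, {"tx": -1, "ty": 0, "tz": -0.4, "yaw": 0, "grip": 36}, {"tx": -1, "ty": 0, "tz": -0.4, "yaw": 0, "grip": 36}]'

```text
clock: 20.5
ee_pos: [523.6, -4.7, 39.9]
eef_rot: [0.723, 0.69, 0.004, 0.005]
wrist_force: [3.3, 0.3, 0.6]
grip_width: 42.7
```

```bash
python3 - <<'E'
from tape import *
F={n:grab_frame(n) for n in ["side","scene","wrist"]}
for n,f in F.items():
    vis(n,f)
    for k in ["chock","orange_roller"]: print(n,k,[(np.round(d["position"],1),round(d["conf"],2)) for d in mark_of(k,f)][:2])
# wood left edge of crossbar vs tape in the side view: blue extents per row
f=F["side"];hsv=cv2.cvtColor(f["color"],cv2.COLOR_BGR2HSV)
print(hsv[240:275:3,296:326:2,0])
E
```

```text
side [306 267  10   3  19] y range -62.2 -55.7 x 442.9 460.1
side chock [(array([ 349.4, -296.6,   -1.2]), 0.84), (array([453.9,   1.9,  27.5]), 0.68)]
side orange_roller [(array([522.3,  -5.3,  55.1]), 0.65)]
scene [326 240  15  15  34] y range -21.4 22.4 x 461.3 466.6
scene [351 260   9   7  28] y range 55.6 63.2 x 447.5 468.2
scene chock [(array([ 350.1, -293.9,   -0.9]), 0.85), (array([449.9,   1.4,  21.2]), 0.71)]
scene orange_roller [(array([524.6,  -4.8,  56.8]), 0.71)]
wrist [139 161  53  16 780] y range 53.6 60.9 x 446.9 469.2
wrist [ 188  236   23  119 1100] y range -36.0 26.3 x 460.0 467.4
wrist chock [(array([453.6,   4. ,  22.8]), 0.91)]
wrist orange_roller [(array([524.1,  -4.8,  53.9]), 0.59)]
[[ 21  18  17  17  15  16  17  17  16  16  15  16  17  15  16]
 [ 20  17  17  17  16  17  16  15   3  12  17  16  20  17  16]
 [ 25  17  17  16  15  15  16  15   6  15  18  19  17  17  18]
 [ 20  18  17  16  16  17  17  16  16  15  15  15  16  17  17]
 [ 23  17  16  17  15  16  15  15  16  16  16  16  16  16  15]
 [ 23  18  16  17  15  16  16  18  15  15  17  16  16  14  15]
 [ 22  16  15  17  15  15  16  17  15  15  16  15  15  14  16]
 [ 20  18  16  18  16  16  18  16  15  16  17  17  16  16  15]
 [ 23  19  18  17  15  15  15  17  16  15  16  15  15  17  16]
 [ 19  17  18  17   8 138 114 111 111 107 111  15  18  18  16]
 [ 21  19  19  20  19 110 108 114  90  23  23  17  20  20  27]
 [ 32  30  28  27  28  28  27  27  28  32  32  28  34  35  34]]
```

```bash
python3 - <<'E'
from tape import *
f=grab_frame("wrist")
hsv=cv2.cvtColor(f["color"],cv2.COLOR_BGR2HSV)
m=((hsv[...,0]>95)&(hsv[...,0]<128)&(hsv[...,1]>100))
for v in list(range(164,178,4))+list(range(238,352,12)):
    u=np.where(m[v,120:230])[0]+120
    if len(u): P,Q=onz(f,u[0]-.5,v,23.5),onz(f,u[-1]+.5,v,24); print(v,u[0],u[-1],P.round(1)[:2],Q.round(1)[:2],"w",round(Q[0]-P[0],1))
E
```

```text
164 140 189 [447.5  59.7] [469.3  58.5] w 21.8
168 140 190 [447.2  58. ] [469.5  56.8] w 22.3
172 141 190 [447.3  56.3] [469.3  55.1] w 21.9
176 142 179 [447.4  54.5] [464.2  53.7] w 16.8
238 188 197 [463.2  25.6] [467.9  25.5] w 4.8
250 189 198 [462.7  19.9] [467.5  19.8] w 4.8
262 191 199 [462.7  14. ] [467.1  13.9] w 4.4
274 192 201 [462.3   8. ] [467.2   7.9] w 4.9
286 193 202 [461.8   1.9] [466.7   1.8] w 5.0
298 195 203 [461.8  -4.4] [466.3  -4.4] w 4.5
310 196 204 [461.3 -10.8] [465.8 -10.8] w 4.6
322 198 206 [461.2 -17.4] [465.8 -17.3] w 4.6
334 199 207 [460.7 -24. ] [465.4 -24. ] w 4.7
346 201 229 [460.6 -30.9] [475.4 -31.3] w 14.7
```

The push slid the chock about 3 mm downhill; it is still on the tape and straight. I'll take the load off and let go.

Emit:
apply_moves --increments '[{"tx": 0.5, "ty": 0, "tz": 0, "yaw": 0, "grip": 36}, {"tx": 0.5, "ty": 0, "tz": -0.2, "yaw": 0, "grip": 36}]' --newtons 20

```text
clock: 21.25
ee_pos: [523.7, -4.7, 39.8]
eef_rot: [0.723, 0.69, 0.004, 0.005]
wrist_force: [-2.4, 0.5, 7.0]
grip_width: 42.7
```

Emit:
apply_moves --increments '[{"tx": 0, "ty": 0, "tz": 0.3, "yaw": 0, "grip": 44}, {"tx": 0, "ty": 0, "tz": 0.5, "yaw": 0, "grip": 46}, {"tx": 0, "ty": 0, "tz": 0.5, "yaw": 0, "grip": 49}, {"tx": 0, "ty": 0, "tz": 0.5, "yaw": 0, "grip": 53}, {"tx": 0, "ty": 0, "tz": 0.5, "yaw": 0, "grip": 58}, {"tx": 0, "ty": 0, "tz": 0.5, "yaw": 0, "grip": 64}, {"tx": 0, "ty": 0, "tz": 0.5, "yaw": 0, "grip": 64}]'

```text
clock: 22.12
ee_pos: [523.7, -4.7, 40.3]
eef_rot: [0.723, 0.69, 0.004, 0.005]
wrist_force: [0.3, -0.2, 0.1]
grip_width: 64.0
```

```bash
cat > chk.py <<'E'
from tape import *
print(read_state()["ee_pos"],read_state()["grip_width"])
F={n:grab_frame(n) for n in ["side","scene","wrist"]}
for n,f in F.items():
    vis(n,f)
    for k in ["chock","orange_roller","green_roller"]: print(n,k,[(np.round(d["position"],1),round(d["conf"],2)) for d in mark_of(k,f)][:2])
E
python3 chk.py
```

```text
[523.67316887  -4.65906886  40.34475402] 63.95300094051011
side [306 267  10   3  19] y range -62.4 -55.7 x 442.9 459.7
side chock [(array([ 348.7, -294.6,    1. ]), 0.77), (array([454.8,   0.7,  26.4]), 0.76)]
side orange_roller [(array([519.5,  -5.1,  54.3]), 0.7)]
side green_roller [(array([506.8, 316.3,  27.2]), 0.65)]
scene [329 242  12  13  30] y range -13.4 22.4 x 460.4 466.6
scene [351 260   9   6  27] y range 55.6 63.2 x 447.5 467.9
scene chock [(array([4.509e+02, 4.000e-01, 1.830e+01]), 0.63), (array([ 351. , -293.7,   -3.4]), 0.57)]
scene orange_roller [(array([526.2,  -5. ,  55.7]), 0.87)]
scene green_roller [(array([509.7, 317.9,  31.8]), 0.9)]
wrist [140 161  52  16 774] y range 53.6 60.9 x 446.9 469.2
wrist [188 236  20  91 838] y range -20.2 26.2 x 460.9 467.3
wrist chock [(array([451.9,   6.2,  28. ]), 0.72)]
wrist orange_roller [(array([522.3,  -4.2,  54.5]), 0.66)]
wrist green_roller []
```

Emit:
apply_moves --increments '[{"tx": 0, "ty": 0, "tz": 10, "yaw": 0, "grip": 74}, {"tx": 0, "ty": 0, "tz": 30, "yaw": 0, "grip": 80}, {"tx": 0, "ty": 0, "tz": 70, "yaw": 0, "grip": 80}, {"tx": 0, "ty": 0, "tz": 120, "yaw": 0, "grip": 80}, {"tx": -20, "ty": 20, "tz": 170, "yaw": 0, "grip": 80}, {"tx": -20, "ty": 40, "tz": 190, "yaw": 0, "grip": 80}, {"tx": -20, "ty": 40, "tz": 190, "yaw": 0, "grip": 80}, {"tx": -20, "ty": 40, "tz": 190, "yaw": 0, "grip": 80}]'

```text
clock: 23.72
ee_pos: [503.3, 35.0, 229.4]
eef_rot: [0.723, 0.69, 0.003, 0.004]
wrist_force: [0.5, 0.6, -0.4]
grip_width: 80.0
```

```bash
python3 chk.py; python3 - <<'E'
from tape import *
f=grab_frame("wrist");cv2.imwrite("pics/fin.png",f["color"]); np.save("fin.npy",{k:f[k] for k in f},allow_pickle=True)
hsv=cv2.cvtColor(f["color"],cv2.COLOR_BGR2HSV)
m=((hsv[...,0]>95)&(hsv[...,0]<128)&(hsv[...,1]>100))
for y in (57,25,10,-5,-20,-30):
    v=int(proj(f,[465,y,24])[1]); u0=int(proj(f,[436,y,24])[0]);u1=int(proj(f,[474,y,24])[0])
    u=np.where(m[v,u0:u1])[0]+u0
    if len(u):print("strip y",y,"x",onz(f,u[0]-.5,v,24)[0].round(1),onz(f,u[-1]+.5,v,24)[0].round(1))
# roller: orange pixels, edges along rows; and colours across tip/roller junction
o=((hsv[...,0]<13)&(hsv[...,1]>215)&(hsv[...,2]>60)).astype(np.uint8)
for y in (50,40,30,0,-30,-40,-50):
    r=[]
    v=int(proj(f,[523,y,54])[1]);a=int(proj(f,[470,y,40])[0]);b=int(proj(f,[575,y,54])[0])
    print("row",v,"y",y,[(int(u),*map(int,hsv[v,u]),onz(f,u,v,52)[0].round(0).astype(int)) for u in range(a+15,b-20,5)])
E
```

```text
[503.34405898  34.96073928 229.41856199] 79.96372574326075
side [306 267  10   3  22] y range -62.1 -55.0 x 442.9 460.1
side chock [(array([ 349.1, -292.4,    4.5]), 0.88), (array([451.9,   1.9,  26.5]), 0.68)]
side orange_roller [(array([520.9,  -4.7,  55.5]), 0.97)]
side green_roller [(array([511.6, 318. ,  27.1]), 0.62)]
scene [321 236  20  19  46] y range -34.6 22.4 x 460.2 466.6
scene [351 260   9   7  28] y range 55.6 63.2 x 447.5 468.2
scene chock [(array([449.2,   1.2,  17.7]), 0.98), (array([ 348.1, -292.3,   -1.6]), 0.75)]
scene orange_roller [(array([525.5,  -5.9,  54.4]), 0.67)]
scene green_roller [(array([504.9, 315.1,  31.2]), 0.92)]
wrist [263 187  23   7 133] y range 53.7 60.3 x 447.2 468.6
wrist [283 221   6  59 218] y range -36.1 25.8 x 460.7 467.0
wrist chock [(array([455.6,   1.3,  24.4]), 0.77)]
wrist orange_roller [(array([521.7,  -3.2,  53.2]), 0.91)]
wrist green_roller []
strip y 57 x 446.8 468.9
strip y 25 x 463.5 467.4
strip y 10 x 463.3 466.3
strip y -5 x 462.1 466.1
strip y -20 x 461.9 465.0
strip y -30 x 460.1 464.2
row 199 y 50 [(299, 16, 195, 107, np.in
[... 3249 characters left out ...]
4(533)), (361, 10, 255, 134, np.int64(538)), (366, 9, 226, 97, np.int64(543)), (371, 40, 34, 137, np.int64(548)), (376, 38, 43, 138, np.int64(553))]
row 301 y -50 [(307, 16, 186, 126, np.int64(485)), (312, 16, 182, 129, np.int64(490)), (317, 16, 196, 125, np.int64(495)), (322, 14, 186, 63, np.int64(500)), (327, 10, 255, 107, np.int64(505)), (332, 11, 255, 137, np.int64(510)), (337, 13, 255, 139, np.int64(514)), (342, 13, 255, 137, np.int64(519)), (347, 13, 255, 136, np.int64(524)), (352, 12, 255, 136, np.int64(529)), (357, 11, 255, 135, np.int64(534)), (362, 10, 255, 130, np.int64(539)), (367, 15, 108, 102, np.int64(544)), (372, 39, 45, 137, np.int64(549)), (377, 38, 41, 138, np.int64(554))]
```

```bash
python3 -c "
from cell import *
print(read_state()['clock'],hand_in())"
```

```text
the job is handed in; nothing more can be done
24.375 None
```

The job is handed in at 24.4 s. The chock was set first, then the orange roller was laid against its arm tips and released. It held still for the roughly 2 s until hand-in. The green roller and the yellow look-alike were not touched.

- **Chock:** the first set-down was about 4 mm off to one side, so I regripped it and shifted it. Both ends of tape then showed about 7–8 mm, so it is centred to within 1–2 mm. It lies flat and parallel to the tape.
- **Downhill slip:** feeling for contact with the roller pushed the chock about 2–3 mm downhill. By my last check the bar is still on the tape, overhanging its lower edge by about 1 mm at most. I did not correct this.
- **Roller:** it lies at about (523, -5), straight to within about 0.01 rad of the chock, with both arm tips hidden directly under its edge. It moved less than 1 mm after release.
- **Limits of the checks:** after the 12-picture limit I could only check pixel values and detections. The cameras disagreed by a few mm on the roller (x = 521 to 525.5) and chock (x = 449 to 456) positions. The roller touching both tips is inferred from the colours and from its staying put, not seen from up close.

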